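# Fold the tea box's flap over and tuck its edge beneath the lip

## Task

Shut the open tea box with your fingertips: push its yellow hinged flap over until it lies flat, and while pressing it down push it along towards the steel lip, as far as it goes, so that its free edge stays tucked beneath the lip when you let go. Nothing is to be picked up: leave the box standing where it is on the worktop, do not lift or tip it, and leave the cups, tawa, rolling pin, tongs and jar alone.

Things in the scene. Friction and masses are not known exactly. Their poses are not given: they have to be found in the camera images.
- tea_box: Loose open-topped pale wooden box full of tea sachets, 160 (x) x 120 (y) x 50 mm high, about 1.1 kg, standing on the worktop. Origin: centre of its underside; +x points from the hinge end to the lip end, z up. The flap's hinge axis is along the box's y, 55 mm above the worktop, 60 mm towards -x from the origin (when flap_slide is 0); a steel lip across the +x end, 110 mm wide, hangs over the inside.
- flap_hinge (a point): Middle of the flap's hinge axis, 55 mm above the worktop. The axis runs in slots and shifts along the box's +x with flap_slide. The dark hinge blocks reach 10 mm above it and 10 mm either side along x.
- flap_edge (a point): Middle of the flap's free edge, half-way through its thickness, 110 mm from the hinge axis. The flap is a stiff yellow plate 100 mm wide (along y) and 5 mm thick; its middle plane holds the hinge axis.
- push_step (a point): Centre of the upright face of the black step on the flap's outer side (its top when folded flat). The face is 62 mm from the hinge axis, looks towards the hinge, is 70 mm wide and stands 12 mm above the flap's surface; beyond it the step slopes down to the surface some 88 mm from the axis. A fingertip resting on the bare flap between hinge and step can push against this face.
- lip_front (a point): Middle of the lower front edge of the steel lip, 63.5 mm above the worktop. From here the lip reaches 18 mm further along the box's +x to its back wall; the lip is 5 mm thick. When flat, the flap's top face is 57.5 mm above the worktop, so it passes 6 mm beneath the lip.
- flap_fold (a joint): Flap angle in rad: 0 is folded flat over the box, pointing at the lip; it grows as the flap rises (1.57 upright, stop at 1.7). A spring of 0.15 Nm/rad draws it to 1.3 with friction of 0.035 Nm, so unless its edge is beneath the lip it rises again when let go (about 0.2 Nm is needed to hold it flat). With flap_slide below about 6 mm the edge clears the lip as it folds; further along it would land on top of the lip.
- flap_slide (a joint): Shift of the flap and its hinge along the box's +x in m: 0 to 0.022. It takes about 3 N to move and stays where it is left. At 0 the flat flap's edge is 7 mm short of the lip; at 0.022 it is 15 mm beneath it.
- tawa: Round flat aluminium tawa, 245 mm across, 16 mm high, with two small dark lugs (300 mm over them); origin: centre of its underside. Leave alone.
- cup0: Blue enamel cup, 80 mm across, 75 mm high, with a handle; origin: centre of its underside. Leave alone.
- cup1: The second, like cup0. Leave alone.
- rolling_pin: Wooden rolling pin lying along its x, 370 mm long, 46 mm thick; origin: on the worktop under its middle. Leave alone.
- tongs: Steel tongs lying flat along their x, 250 mm long, about 60 mm wide, 14 mm high; origin: on the worktop under the middle. Leave alone.
- sugar_jar: Glass jar with a red cap, 76 mm across, 110 mm high; origin: centre of its underside. Leave alone.

How it is judged:
By the outcome, as a careful person would: the job done as asked, in the order asked, and still so for the second after the job is handed in, with the robot touching nothing.
It also fails if it takes over 40 s, if anything falls off the work surface, if the arm or the gripper's body presses on something with over 40 N, if the wrist force passes 120 N, or if a joint passes its speed limit or range.

## Robot

A 6-joint arm with a two-finger parallel gripper is mounted at the origin on the work surface. World frame = base frame: x ahead of the robot, y to its left, z up, the work surface at z = 0. Lengths are in m, angles in rad, forces in N, time in s.
With the tool pointing down it reaches from about 0.35 to 0.975 m from the base axis. Payload 7.1 kg.
Tool frame: the origin (TCP) lies midway between the tips of the shut fingers; the grasp point (between the pads) lies 19 mm behind it; z points along the fingers, x is the direction in which the jaws open and shut, and the axes are right-handed (so a half turn about z gives the same grasp; the last joint's range is limited). The gripper opens to 88 mm and grips with 3 to 60 N. Pads are 20 mm wide; open, the fingers measure 115 mm over their backs; the gripper's body (75 mm by 178 mm) begins 61 mm behind the grasp point.
Start: joints at [1.162, 0.423, 1.63, -0, 1.089, -0.019], TCP at [0.237, 0.578, 0.223] pointing down, gripper open.
Joint ranges: [-3, 3], [-0.9, 2.11], [0.09, 2.58], [-1.31, 4.45], [0.11, 2.69], [-2.54, 2.54]. Speed limits (rad/s): [2.39, 2.39, 3.01, 3.14, 3.14, 3.14].

## Interface

Orientations are given as a unit quaternion [w, x, y, z].
In Python, from station import move_pose, movel, movej, command_gripper, wait, inverse_kinematics, read_camera, camera_info, MotionError, job_done, get_time, get_joint_pos, get_qvel, get_effort, get_tcp_pos, get_ee_rot, get_ft_force, get_ft_torque, get_grip_width gives the robot as it stands. Calls block until the motion is done:
- move_pose(position, orientation): joint-space move of the TCP to a pose.
- movel(position, frame=None, v=0.15, until_force=None): straight line of the TCP; frame=None keeps the orientation; v is the mean speed in m/s. With until_force (N) it stops when the force on the tool has changed by that much, and returns True; else False.
- movej(angles): joint-space move.
- command_gripper(opening): opening from 0.0 (shut) to 1.0 (fully open); the grip force is fixed at half the most; returns when the fingers have stopped.
- wait(seconds).
- inverse_kinematics(position, orientation): joint angles nearest the present ones, or None.
- read_camera(name): name is "scene" or "top" or "wrist"; returns the picture (480x640x3 uint8, red, green, blue); there is no depth.
- camera_info(name): a dict with "intrinsics" (3x3 intrinsics, pixels), "T" (4x4, takes a point from camera to world coordinates); the wrist camera has in their place "tool_from_camera" (4x4, takes a point from camera to tool coordinates, whose origin is the TCP and whose axes are the tool frame's). Camera axes: x right, y up, looking along -z (the intrinsics and any distortion apply to the point x, -y, -z); pixel columns grow to the right and rows downward; lengths in m; the calibration is good to about 2 mm. The wrist camera is an equidistant fisheye: a pixel r from the principal point sees the ray r / f radians off the axis. A picture is of the moment at which its call begins: read the wrist's pose just before it. camera_info takes no time and is no camera call.
A pose or a line that the arm cannot do raises MotionError and nothing moves.
- job_done(): hands the job in, once; it reports no verdict.
Readings, each from a call of its own:
- get_time(): time.
- get_joint_pos(): joint angles.
- get_qvel(): joint speeds.
- get_effort(): joint torques, N m.
- get_tcp_pos(): TCP position.
- get_ee_rot(): TCP orientation.
- get_ft_force(): force on the tool from outside, world axes, zero at the start.
- get_ft_torque(): the same for the moment, N m.
- get_grip_width(): opening from 0.0 (shut) to 1.0 (fully open).
Only numpy, scipy, OpenCV 4.12 (cv2) and the standard library are available. Lean on these libraries where they do the work, as an engineer would, in place of code of your own. Each camera call takes 0.05 s, during which the arm holds its last target. There are 200 camera calls.

## Working session

There is one attempt and no reset: what is moved stays moved. The work goes in short steps, each a Python script; the robot and the scene stay as the last script left them, time stands still between calls to the robot, and variables do not carry over. Pictures are saved under pics/ and viewed, about 8 in all and at most 12, crops included, and the job is handed in when it is done.

```bash
ls; mkdir -p pics; python3 - <<'E'
from station import *
import cv2,numpy as np
for n in("top","scene"):
    im=read_camera(n);cv2.imwrite(f"pics/{n}0.png",im[:,:,::-1]);c=camera_info(n);print(n,{k:np.round(v,4).tolist() if not isinstance(v,str) else v for k,v in c.items()})
print(get_time(),get_ee_rot())
E
```

```text
pics
top {'intrinsics': [[508.6994, 0.0, 323.841], [0.0, 508.6994, 236.5338], [0.0, 0.0, 1.0]], 'T': [[-0.0286, 0.9904, -0.135, 0.479], [-0.9993, -0.0316, -0.0196, 0.0077], [-0.0237, 0.1343, 0.9907, 1.1307], [0.0, 0.0, 0.0, 1.0]]}
scene {'intrinsics': [[457.5964, 0.0, 319.213], [0.0, 457.5964, 236.3398], [0.0, 0.0, 1.0]], 'T': [[0.1568, -0.6235, 0.7659, 1.5016], [0.9876, 0.1077, -0.1145, -0.1062], [-0.0111, 0.7744, 0.6326, 0.8181], [0.0, 0.0, 0.0, 1.0]]}
0.1 [ 3.71758877e-04  8.30655871e-01  5.56785740e-01 -5.70994455e-04]
```

View pics/top0.png

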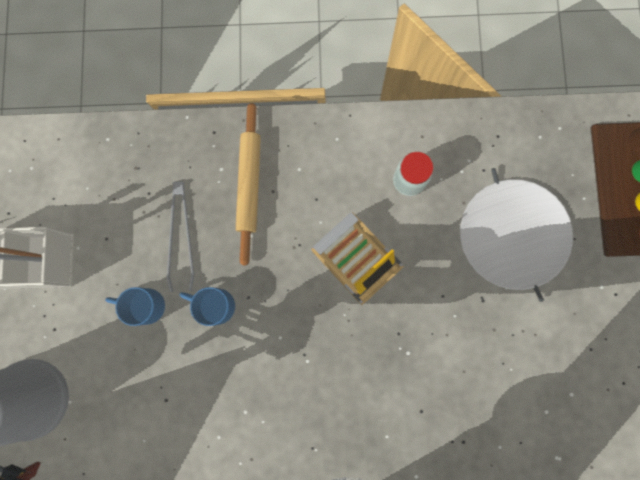

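View pics/scene0.png

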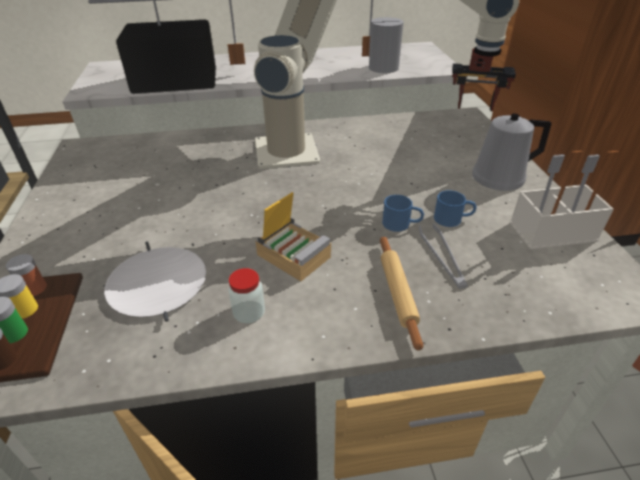

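The top view shows the box near (357,258), with the grey lip at its upper-left end (~(337,233)) and the open yellow flap at lower right (~(378,272)). The jar, cups and pin are well clear. Next I'll enlarge that area and cast rays.

```bash
cat >h.py <<'E'
import numpy as np,cv2
from station import *
from scipy.spatial.transform import Rotation as R
def ray(n,u,v):
    c=camera_info(n);K=c["intrinsics"];T=np.array(c["T"])
    d=T[:3,:3]@[(u-K[0][2])/K[0][0],-(v-K[1][2])/K[1][1],-1];return T[:3,3],d
def onz(n,u,v,z):
    o,d=ray(n,u,v);return o+d*(z-o[2])/d[2]
def q(yaw,tilt=0):  # tool x at world yaw, z down
    r=R.from_euler('z',yaw)*R.from_euler('x',np.pi)
    x=r.as_quat();return [x[3],x[0],x[1],x[2]]
E
python3 - <<'E'
from h import *
im=cv2.imread("pics/top0.png")[195:315,290:420]
cv2.imwrite("pics/c.png",cv2.resize(im,None,fx=5,fy=5,interpolation=cv2.INTER_CUBIC))
for p in[(357,258),(337,233),(378,272)]:print(p,onz("top",*p,.055).round(3))
ci=camera_info("wrist");print({k:np.round(v,4).tolist() if not isinstance(v,str) else v for k,v in ci.items()})
E
```

```text
(357, 258) [ 0.577 -0.04   0.055]
(337, 233) [0.632 0.001 0.055]
(378, 272) [ 0.546 -0.083  0.055]
{'intrinsics': [[371.6483, 0.0, 320.8775], [0.0, 371.6483, 238.0335], [0.0, 0.0, 1.0]], 'tool_from_camera': [[1.0, -0.0003, 0.0018, -0.0011], [0.0003, -0.9624, -0.2716, -0.0739], [0.0018, 0.2716, -0.9624, -0.1623], [0.0, 0.0, 0.0, 1.0]]}
```

View pics/c.png

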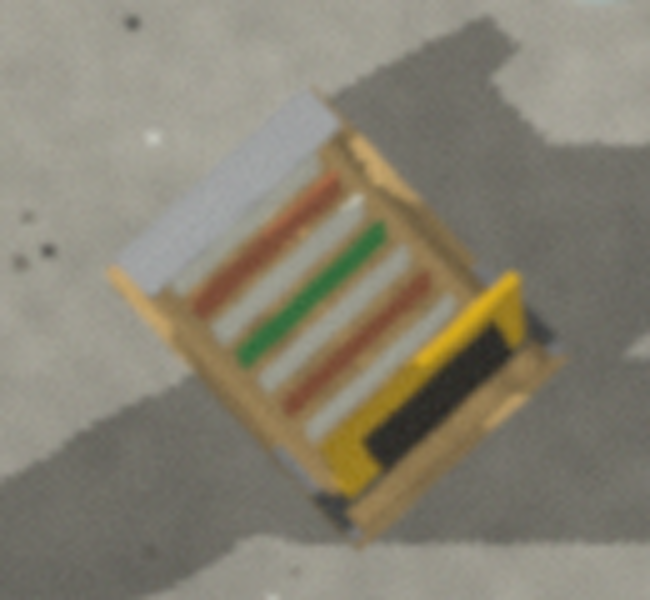

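```bash
cat >a.py <<'E'
from h import *
P=lambda u,v,z:onz("top",290+u/5,195+v/5,z)[:2]
# lip top front edge ends, hinge-end wall corners
L=P(160,292,.0685),P(345,122,.0685); 
print("lip",np.round(L,4)); d=L[1]-L[0]; print("yaw lip",np.degrees(np.arctan2(d[1],d[0]))+90)
H=P(358,545,.05),P(565,355,.05); d=H[1]-H[0];print("hinge end",np.round(H,4),np.degrees(np.arctan2(d[1],d[0]))+90)
c=(np.mean(L,0)+np.mean(H,0))/2;print(c)
E
python3 - <<'E'
exec(open('a.py').read())
d=np.mean(L,0)-np.mean(H,0);y=np.arctan2(d[1],d[0]);print("yaw axis",np.degrees(y),np.linalg.norm(d))
command_gripper(0)
move_pose([c[0],c[1],.25],q(y-np.pi/2))
np.savez("w0.npz",p=get_tcp_pos(),r=get_ee_rot(),im=read_camera("wrist"))
cv2.imwrite("pics/w0.png",np.load("w0.npz")["im"][:,:,::-1]);print(get_time(),get_tcp_pos(),get_joint_pos())
E
```

```text
lip [[ 0.5881  0.0336]
 [ 0.6579 -0.0466]]
yaw lip 40.998819428453345
hinge end [[ 0.4806 -0.0462]
 [ 0.5579 -0.1369]] 40.439965925709515
[ 0.57112039 -0.04900665]
yaw axis 39.329172985131756 0.13415845649739794
4.0083 [ 0.57119902 -0.04822919  0.24995211] [-1.05049276e-01  3.16638058e-01  1.72217025e+00  1.10090409e-04
  1.10285865e+00  7.77940440e-01]
```

View pics/w0.png

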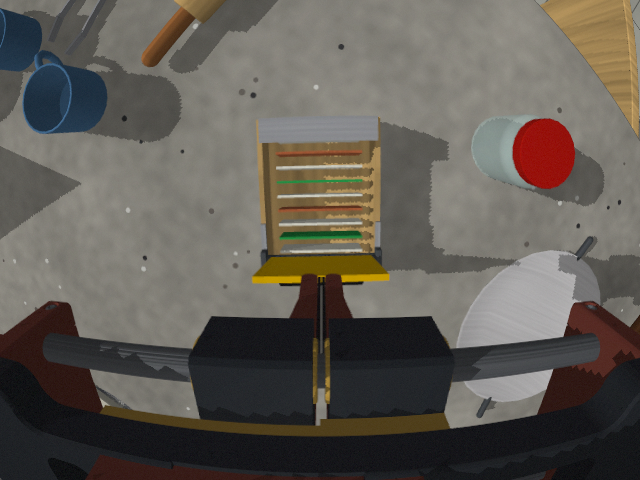

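The wrist view shows the lip's front edge at rows ~143–140 between columns 259 and 378. The flap's free edge runs (253,280)–(389,277), and the hinge blocks are near (264,256) and (378,254).

```bash
cat >>h.py <<'E'
def wz(p,r,u,v,z):
    c=camera_info("wrist");K=np.array(c["intrinsics"]);T=np.array(c["tool_from_camera"])
    a=(u-K[0,2])/K[0,0];b=(v-K[1,2])/K[1,1];t=np.hypot(a,b);s=np.sin(t)/max(t,1e-9)
    M=R.from_quat([r[1],r[2],r[3],r[0]]).as_matrix()
    o=M@T[:3,3]+p;d=M@T[:3,:3]@[a*s,-b*s,-np.cos(t)];return o+d*(z-o[2])/d[2]
E
python3 - <<'E'
from h import *
d=np.load("w0.npz");im=d["im"];W=lambda u,v,z:wz(d["p"],d["r"],u,v,z)[:2]
a,b=W(259,143,.0685),W(378,140,.0685);e=b-a;print("lipfront",a,b,np.linalg.norm(e),np.degrees(np.arctan2(e[1],e[0]))+90)
A,B=W(258,118.5,.0685),W(378,117,.0685);e=B-A;print("lipback",A,B,np.linalg.norm(e),np.degrees(np.arctan2(e[1],e[0]))+90)
y=np.radians(40.5);ux=np.array([np.cos(y),np.sin(y)]);uy=np.array([-ux[1],ux[0]])
m=(a+b)/2;n=(A+B)/2
print("lip depth",(n-m)@ux)
h1,h2=W(264,253,.06),W(378,252,.06);h=(h1+h2)/2
print("hinge approx",h,"from lip front",(m-h)@ux)
for z in(.155,.16,.165):
  f1,f2=W(253,281,z),W(389,278,z);f=(f1+f2)/2;print(z,"flapedge x rel lip",(f-m)@ux,"lat",(f-m)@uy,np.linalg.norm(f1-f2),np.degrees(np.arctan2(*(f2-f1)[::-1]))+90)
E
```

```text
lipfront [0.58756802 0.03763358] [ 0.65928809 -0.04549106] 0.10978831333602125 40.78767725051016
lipback [0.60487666 0.05264811] [ 0.67570306 -0.03167492] 0.11012152807324883 40.02828701190077
lip depth 0.02218382670248087
hinge approx [ 0.53988497 -0.07558965] from lip front 0.11006670113042939
0.155 flapedge x rel lip -0.10059426295044929 lat -0.00023096223896436723 0.10268770910185201 40.733273571690624
0.16 flapedge x rel lip -0.09854641813660436 lat -0.00026455770185311177 0.10069184807839816 40.73327357169065
0.165 flapedge x rel lip -0.09649857332275952 lat -0.0002981531647417869 0.09869598705494423 40.733273571690646
```

```bash
cat >>h.py <<'E'
y=np.radians(40.6);ux=np.array([np.cos(y),np.sin(y)]);m=np.array([.62343,-.00393])
hg=m-.117*ux;Q=q(y-np.pi/2)
def pos(x,z):  # mm rel. to hinge: finger LEADING bottom edge
    p=hg+(x-10)*1e-3*ux;return [p[0],p[1],.055+z*1e-3]
def st(t):
    f=np.array(get_ft_force());p=np.array(get_tcp_pos());print(t,"t%.1f"%get_time(),"lead x %.1f z %.1f"%(1e3*(p[:2]-hg)@ux+10,1e3*(p[2]-.055)),"fx %.1f fz %.1f"%(f[:2]@ux,f[2]))
E
python3 - <<'E'
from h import *
print(hg)
move_pose(pos(-25,195),Q)
movel(pos(-25,48),v=.15);st("down")
movel(pos(0,48),v=.08);st("c")
movel(pos(33,48),v=.06);st("45")
for t in np.radians([38,31,24,17,10]):
    c,s=np.cos(t),np.sin(t);movel(pos(50*c-2.5*s,50*s+2.5*c),v=.05);st(round(np.degrees(t)))
cv2.imwrite("pics/w1.png",read_camera("wrist")[:,:,::-1])
E
```

```text
[ 0.53459526 -0.08007058]
down t5.6 lead x -24.5 z 48.6 fx 0.4 fz 0.6
c t6.0 lead x 0.6 z 48.1 fx -0.6 fz 0.8
45 t6.7 lead x 33.3 z 48.0 fx -1.8 fz -0.5
38 t7.2 lead x 37.8 z 32.4 fx -0.5 fz 0.4
31 t7.5 lead x 41.6 z 27.7 fx -0.8 fz 1.1
24 t7.8 lead x 44.8 z 22.4 fx -0.3 fz 0.6
17 t8.0 lead x 47.3 z 16.8 fx -1.8 fz 1.6
10 t8.3 lead x 49.0 z 10.9 fx -2.0 fz 2.6
```

View pics/w1.png

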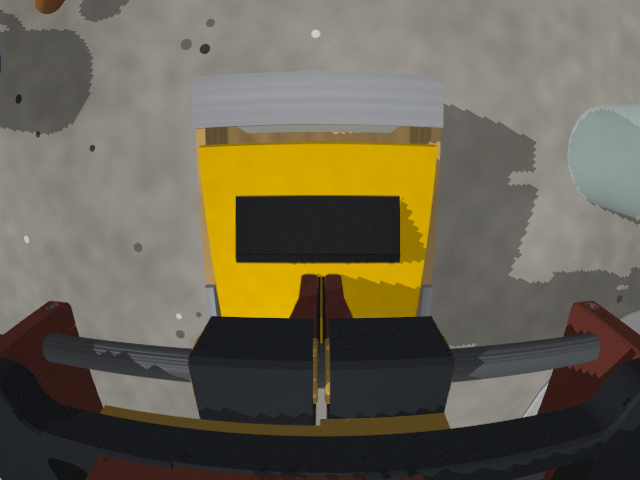

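The flap is nearly flat, with its free edge at row ~145, just short of the lip front at row ~128. The fingertip sits behind the step face (row ~260). Next I'll press it down.

```bash
python3 - <<'E'
from h import *
x,z=50,4
movel(pos(x,z),v=.04);st("flat")
while z>-3:
    z-=.5;movel(pos(x,z),v=.02);st("press")
    if get_ft_force()[2]>12:break
while x<89:
    x+=1.5;movel(pos(x,z),v=.025);f=np.array(get_ft_force());st("push")
    if f[:2]@ux<-16 or f[2]>35:break
    if f[2]<7:z-=.3
print(z)
cv2.imwrite("pics/w2.png",read_camera("wrist")[:,:,::-1])
E
```

```text
flat t8.7 lead x 50.1 z 3.8 fx -0.1 fz 2.7
press t8.9 lead x 50.1 z 3.6 fx -0.2 fz 3.4
press t9.2 lead x 50.1 z 3.1 fx 0.4 fz 4.1
press t9.4 lead x 50.2 z 2.7 fx 0.0 fz 5.6
press t9.7 lead x 50.2 z 2.5 fx -0.5 fz 8.9
press t9.9 lead x 50.2 z 2.4 fx -0.5 fz 12.7
push t10.2 lead x 51.6 z 2.4 fx -1.6 fz 12.4
push t10.4 lead x 53.1 z 2.4 fx -1.5 fz 13.1
push t10.7 lead x 54.5 z 2.4 fx -2.1 fz 12.6
push t10.9 lead x 56.0 z 2.4 fx -1.9 fz 11.4
push t11.2 lead x 57.5 z 2.4 fx -1.6 fz 12.3
push t11.4 lead x 59.1 z 2.4 fx -2.5 fz 12.7
push t11.7 lead x 60.5 z 2.4 fx -1.2 fz 12.2
push t11.9 lead x 62.1 z 2.4 fx -1.6 fz 13.3
push t12.2 lead x 63.5 z 2.4 fx -2.9 fz 12.6
push t12.4 lead x 65.1 z 2.4 fx -2.3 fz 12.8
push t12.7 lead x 66.6 z 2.4 fx -1.8 fz 12.5
push t12.9 lead x 68.0 z 2.4 fx -2.1 fz 12.9
push t13.2 lead x 69.5 z 2.3 fx -0.9 fz 12.9
push t13.4 lead x 71.1 z 2.4 fx -1.5 fz 12.2
push t13.7 lead x 71.8 z 2.3 fx -4.9 fz 12.8
push t13.9 lead x 72.3 z 2.2 fx -8.9 fz 15.1
push t14.2 lead x 73.3 z 2.2 fx -10.4 fz 16.4
push t14.4 lead x 74.7 z 2.1 fx -10.8 fz 15.7
push t14.7 lead x 76.1 z 2.1 fx -11.2 fz 15.5
push t14.9 lead x 77.6 z 2.1 fx -11.6 fz 15.3
push t15.2 lead x 79.1 z 2.1 fx -11.6 fz 15.7
push t15.4 lead x 80.7 z 2.0 fx -11.3 fz 14.4
push t15.7 lead x 82.2 z 2.0 fx -11.7 fz 14.6
push t15.9 lead x 83.7 z 2.0 fx -10.7 fz 15.1
push t16.2 lead x 84.6 z 1.9 fx -12.2 fz 16.0
push t16.4 lead x 85.1 z 1.7 fx -16.2 fz 16.2
1.5
```

View pics/w2.png

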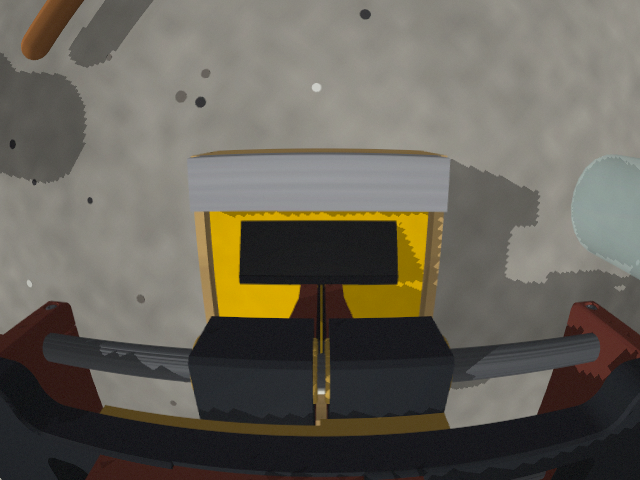

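```bash
python3 - <<'E'
from h import *
p=get_tcp_pos();r=get_ee_rot()
f=lambda u,v,z:wz(p,r,u,v,z)[:2]
X=lambda a:1e3*(a-hg)@ux
for nm,u1,v1,u2,v2,z in[("lip front",190,211,446,211,.0685),("lip back",190,157,448,157,.0685),("step top edge",240,278,397,278,.0695),("step base",240,283,397,283,.0575)]:
    a,b=f(u1,v1,z),f(u2,v2,z);e=b-a;print(nm,X(a).round(1),X(b).round(1),"len",np.linalg.norm(e).round(4),np.degrees(np.arctan2(e[1],e[0]))+90,(a+b)/2)
st("now")
im=cv2.imread("pics/w2.png")[190:300,180:460];cv2.imwrite("pics/c2.png",cv2.resize(im,None,fx=2.8,fy=2.8,interpolation=cv2.INTER_CUBIC))
E
```

```text
lip front 117.9 118.0 len 0.1099 40.63006959439072 [ 0.62361944 -0.00272504]
lip back 141.1 141.1 len 0.1078 40.60106313363132 [0.6415099  0.01198749]
step top edge 87.8 87.9 len 0.069 40.69254576151875 [ 0.6009626  -0.02252928]
step base 80.2 80.4 len 0.075 40.69716768555151 [ 0.59516563 -0.02736801]
now t16.5 lead x 85.1 z 1.7 fx -17.1 fz 16.8
```

View pics/c2.png

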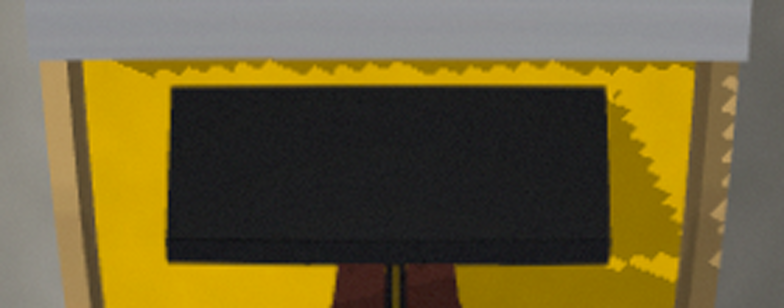

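The flap's free edge is under the lip. The step face is ~34 mm from the lip front, against 33 mm at full slide. The force rose at the stop and the box moved only about 1 mm. Now I'll release gently.

```bash
python3 - <<'E'
from h import *
p=np.array(get_tcp_pos());X=1e3*(p[:2]-hg)@ux+10;Z=1e3*(p[2]-.055)
for dx,dz in[(0,.5),(-.3,1),(-1,2.5),(-3,5)]:
    movel(pos(X+dx,Z+dz),v=.02);st("rel")
movel(pos(X-3,100),v=.12)
move_pose(pos(X-25,195),Q);wait(.5);st("clear")
np.savez("w3.npz",p=get_tcp_pos(),r=get_ee_rot())
cv2.imwrite("pics/w3.png",read_camera("wrist")[:,:,::-1])
E
```

```text
rel t16.8 lead x 84.5 z 2.5 fx -2.8 fz 7.3
rel t17.1 lead x 84.5 z 2.7 fx -1.6 fz 3.9
rel t17.3 lead x 84.2 z 4.3 fx 0.2 fz 3.8
rel t17.6 lead x 81.7 z 6.5 fx 0.1 fz 0.1
clear t19.5 lead x 60.0 z 194.5 fx -0.3 fz -0.3
```

View pics/w3.png

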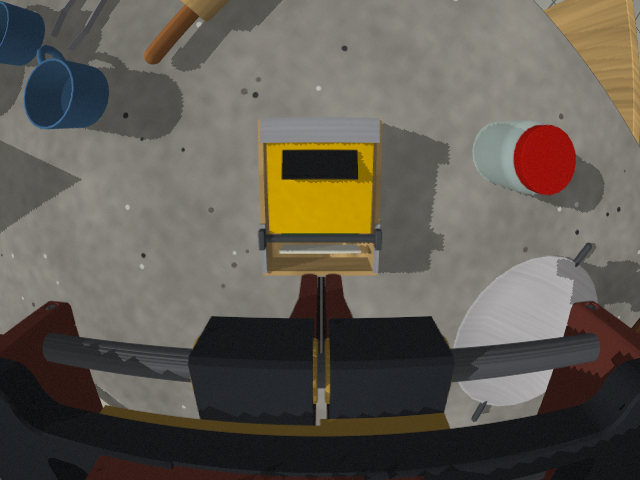

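The flap stays shut after release. The lip front is at row ~143, the step face edge at row ~180 and the hinge bar at row ~238, and nothing else has moved. I'll do one numeric check and then hand in.

```bash
python3 - <<'E'
from h import *
d=np.load("w3.npz");X=lambda u,v,z:1e3*(wz(d["p"],d["r"],u,v,z)[:2]-hg)@ux
l=X(320,143,.0685);s=X(320,179.5,.0695);h=X(320,238,.060)
print("lip",l,"step",s,"slide from step",55-(l-s),"slide from hinge",117-(l-h))
if 55-(l-s)>18: job_done();print("done",get_time())
E
```

```text
lip 116.25503315812128 step 82.4671056605267 slide from step 21.21207250240542 slide from hinge 24.345620073913594
the job is handed in; nothing more can be done
the job is handed in; nothing more can be done
```

The tea box is shut: the yellow flap lies flat with its free edge tucked under the steel lip, and it stayed there after I let go. I handed the job in at about 20 s, but the interface gave no verdict.

I folded the flap over with the closed fingertips and pressed it down with about 13–17 N. While pressing, I pushed it towards the lip until the push force rose to about 17 N at the end of its travel. Then I eased off and lifted clear.

**Flap position:** The last wrist picture shows it flat. The slide measures 21.2 mm from the step and 24.3 mm from the hinge bar. Those two disagree by about 3 mm, but both fit the full 22 mm within the accuracy of the pixel readings.

**Box:** By the lip position it shifted about 1 mm at most, and I saw no lifting or tipping.

**Push forces:** The sideways force changed in a way I did not expect, about 2 N up to 71 mm and then about 11 N. The flap was probably dragged by fingertip friction before the step was reached.

**Other objects:** The robot touched nothing but the flap. The jar, tawa and the parts of the cups, pin and tongs in view look the same as before.

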